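# Close the two-part clay mould over its pattern and hold it shut

### The job

Lay the green spoon-shaped wooden pattern flat in the matching pocket of the lower mould half and let go of it, then set the upper half down over it on the two brass dowels, white mark above white mark, until the halves meet all round. Press the closed mould together with about 20 newtons (2 kg) of downward push and finish like that, still holding and pressing the upper half; never force it, and leave the ink bottles, the tape roll and the paint tube where they are.

Things in the scene. Friction and masses are not known exactly. Their poses are not given: they have to be found in the camera images.
- lower_half: Lower mould half: terracotta-coloured fired clay block screwed to the table, 100 (x) x 152 (y) x 30 mm; origin at the centre of its underside, z up, flat top face 30 mm up. A white mark lies on the +x side of its thick dowel. Low screw tabs (15 mm out, 9 mm high) at mid-length of the long sides. Pattern and upper half go in with their x and y axes along those of this half.
- pocket_floor (a point): Centre of the pocket floor, 22 mm above lower_half's origin; axes as lower_half. The pocket is 8 mm deep: a slot 24 mm wide (x) from y = -48 to +8 mm, then a bay 40 mm wide from y = +8 to +48 mm. The pattern's origin belongs on this point (3 mm play all round).
- thick_dowel (a point): Top of the thick upright brass dowel of the lower half, 12 mm diameter, at x 0, y +62 mm of lower_half. It stands 22 mm above the top face, its last 6 mm tapered.
- thin_dowel (a point): Top of the thin upright brass dowel of the lower half, 8 mm diameter, at x 0, y -62 mm of lower_half. It stands 22 mm above the top face, its last 6 mm tapered.
- upper_half: Upper mould half: loose terracotta-coloured fired clay block 100 (x) x 152 (y) x 30 mm with a wooden grip rib on top, 0.3 to 0.5 kg; origin at the centre of its underside, z up; starts right side up on the table. Closed, its origin is 30 mm straight above lower_half's. Then the force between the halves must be 10 to 40 N (its weight included); it must never pass 80 N.
- large_hole (a point): Lower mouth of the 15 mm through hole for the thick dowel, at x 0, y +62 mm of upper_half; an 11 mm through hole for the thin dowel is at y -62 mm. A white mark on top is on its +x side. The underside has a keyed recess 13.5 mm deep, 1.5 mm wider all round than the pocket, that clears the pattern only this way round.
- grip_rib (a point): Centre of the upper half's light wooden grip rib, 44 mm above the upper half's origin, fixed to it, axes parallel. The rib is 24 mm wide (x), 80 mm long (y), 28 mm high, from 30 to 58 mm above that origin; grip it across x from above.
- pattern: Green-painted wooden spoon-shaped pattern, loose, flat on the table, 20 mm thick, 90 mm long (y), about 0.05 kg. Origin at the middle of its length on the underside, z up. Bar 18 mm wide (x) from y = -45 to +15 mm, round head of 34 mm diameter centred at y = +28 mm. In the pocket its upper 12 mm stand out above the top face.
- pattern_grip (a point): Point on the pattern's bar, 14 mm above its underside, 10 mm toward -y from its origin: a good place to grip across the 18 mm width (x). Keep fingertips more than 8 mm above the underside, so that they do not meet the mould's top face. Axes parallel to the pattern.
- red_ink: Dark red ink bottle with white cap, 43 mm wide, 60 mm high, a bystander (not to be moved); origin at the centre of its underside.
- amber_ink: Amber ink bottle with white cap, 43 mm wide, 60 mm high, a bystander (not to be moved); origin at the centre of its underside.
- masking_tape: Tan tape roll lying flat, 90 mm across, 48 mm high, a bystander (not to be moved); origin at the centre of its underside.
- blue_tube: Paint tube with a blue patch, 36 x 105 x 23 mm, lying flat, a bystander (not to be moved); origin at the centre of its underside.

How it is judged:
By the outcome, as a careful person would: the job done as asked, in the order asked, and still so for the second after the job is handed in, while the arm keeps its last pose, push and grip.
It also fails if it takes over 54 s, if anything falls off the work surface, if the arm or the gripper's body presses on something with over 40 N, if the wrist force passes 120 N, or if a joint passes its speed limit or range.

### The arm

A 6-joint arm with a two-finger parallel gripper is mounted at the origin on a cart in front of the work surface, level with it; the furniture and walls round the work are solid. World frame = base frame: x ahead of the robot, y to its left, z up, the work surface at z = 0. Lengths are in m, angles in degrees, forces in N, time in s.
With the tool pointing down it reaches from about 0.25 to 0.8 m from the base axis. Payload 3.9 kg.
Tool frame: the origin (TCP) lies midway between the tips of the shut fingers; the grasp point (between the pads) lies 19 mm behind it (bot.hold_point_z is the distance from the TCP to the grasp point, in m); z points along the fingers, x is the direction in which the jaws open and shut, and the axes are right-handed (so a half turn about z gives the same grasp; the last joint's range is limited). The gripper opens to 85 mm and grips with 20 to 120 N. Pads are 22 mm wide; open, the fingers measure 114 mm over their backs; the gripper's body (76 mm by 85 mm) begins 54 mm behind the grasp point. The pads swing forward as they close: fully open they stand 13 mm farther back than shut.
Start: joints at [74.542, 14.897, -7.913, 67.191, 0, 90], TCP at [0.14, 0.506, 0.231] pointing down, gripper open.
Joint ranges: [-159.42, 159.42], [-47.68, 98.78], [-73.54, 78.23], [-108.79, 121.32], [-90, 84.71], [-180, 180]. Speed limits (degrees/s): [147.25, 147.25, 180, 180, 180, 180].

### API

Orientations are given as a 3x3 rotation matrix whose columns are the frame's x, y, z axes.
In Python, from rig import bot gives the robot as it stands. The module is installed in compiled form; this text tells all that it offers. Calls block until the motion is done:
- bot.move_ptp(position, orientation): joint-space move of the TCP to a pose.
- bot.line_to(position, max_speed=0.15, rot=None): straight line of the TCP; rot=None keeps the orientation; max_speed is the mean speed in m/s.
- bot.goto_joints(angles): joint-space move.
- bot.command_gripper(opening, squeeze=None): finger opening in m; squeeze is the grip in N (None keeps the last); returns when the fingers have stopped.
- bot.pause(seconds).
- bot.solve_ik(position, orientation): joint angles nearest the present ones, or None.
- bot.state(): the state.
- bot.camera(name): name is "scene" or "top"; returns a dict with "color" (480x640x3 uint8, blue, green, red), "fx", "fy", "cx", "cy" (pixels), "world_from_camera" (4x4, takes a point from camera to world coordinates). Camera axes: x right, y down, z forward; pixel columns grow to the right and rows downward; lengths in m; the calibration is good to about 2 mm. A picture is of the moment at which its call begins. There is no depth.
A pose or a line that the arm cannot do raises bot.PlanningError and nothing moves.
- bot.finish_job(): hands the job in, once; it reports no verdict.
The state is a dict: "time_s": time; "q": joint angles; "joint_vel": joint speeds; "joint_efforts": joint torques, N m; "tool_pos": TCP position; "tcp_rot": TCP orientation; "ft_force": force on the tool from outside, world axes, zero at the start; "torque": the same for the moment, N m; "finger_gap": finger opening in m.
Only numpy, scipy, OpenCV 4.12 (cv2) and the standard library are available. Lean on these libraries where they do the work, as an engineer would, in place of code of your own. Each camera call takes 0.05 s, during which the arm holds its last target.

## Working session

There is one attempt and no reset: what is moved stays moved. The work goes in short steps, each a Python script; the robot and the scene stay as the last script left them, time stands still between calls to the robot, and variables do not carry over. Pictures are saved under pics/ and viewed, and the job is handed in when it is done.

```bash
mkdir -p pics; ls; python3 - <<'E'
from rig import bot
import cv2,numpy as np
for n in("scene","top"):
    c=bot.camera(n);cv2.imwrite(f"pics/{n}0.png",c["color"]);np.savez(f"{n}0.npz",**c)
    print(n,c["fx"],c["fy"],c["cx"],c["cy"],np.round(c["world_from_camera"],3).tolist())
s=bot.state();print(s["time_s"],s["ft_force"],s["finger_gap"],s["tcp_rot"],bot.hold_point_z)
E
```

```text
pics
scene 557.889364823442 557.889364823442 315.336475443883 239.98492630932284 [[-0.885, -0.205, 0.417, 0.044], [-0.465, 0.401, -0.79, 1.039], [-0.005, -0.893, -0.45, 0.665], [0.0, 0.0, 0.0, 1.0]]
top 440.9695304686937 440.9695304686937 317.8679983758661 245.0396567482504 [[-0.027, -0.994, 0.105, 0.5], [-0.999, 0.03, 0.022, -0.041], [-0.025, -0.105, -0.994, 1.125], [0.0, 0.0, 0.0, 1.0]]
0.1 [-0.04677389 -0.22969836  0.2538877 ] 0.0854009937563277 [[ 2.66548380e-01  9.63821419e-01 -4.82403173e-04]
 [ 9.63819892e-01 -2.66548816e-01 -1.71570809e-03]
 [-1.78222020e-03 -7.63056180e-06 -9.99998412e-01]] 0.0187
```

View pics/scene0.png

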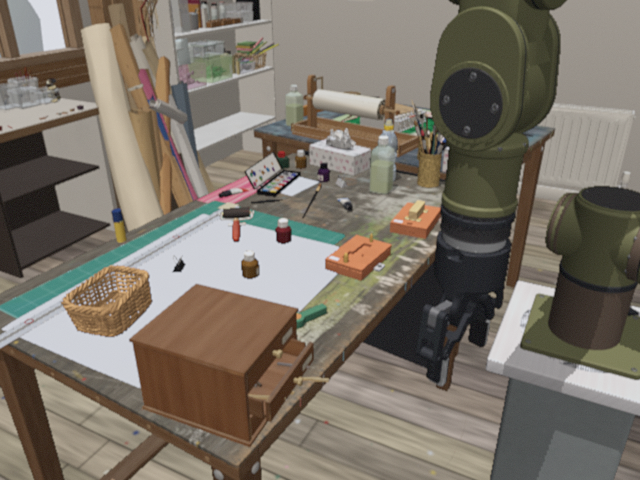

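View pics/top0.png

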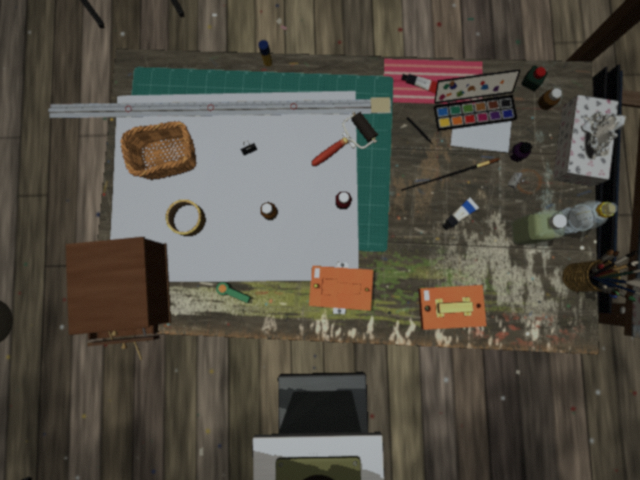

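The top view shows the lower half (with the pocket) near (341,288), the upper half with its rib near (452,307) and the green pattern near (233,292), with a cabinet to the left at columns below 168. Bystanders: inks (268,210) and (343,200), tape (184,217), tube (462,213). I'll zoom in next.

```bash
python3 - <<'E'
import cv2,numpy as np
im=cv2.imread("pics/top0.png")
a=cv2.resize(im[255:335,300:500],None,fx=4,fy=4,interpolation=cv2.INTER_CUBIC)
b=cv2.resize(im[270:315,195:265],None,fx=6,fy=6,interpolation=cv2.INTER_CUBIC)
o=np.zeros((600,800,3),np.uint8);o[:320]=a;o[325:325+270,:420]=b
cv2.imwrite("pics/topzoom.png",o)
s=cv2.imread("pics/scene0.png")
cv2.imwrite("pics/scenezoom.png",cv2.resize(s[190:340,280:460],None,fx=4,fy=4,interpolation=cv2.INTER_CUBIC))
E
```

```text
(no output)
```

View pics/topzoom.png

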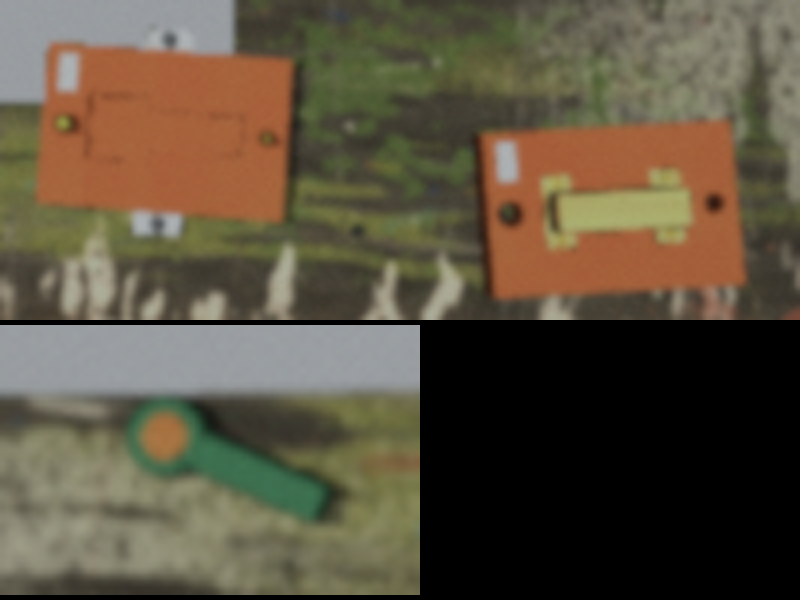

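View pics/scenezoom.png

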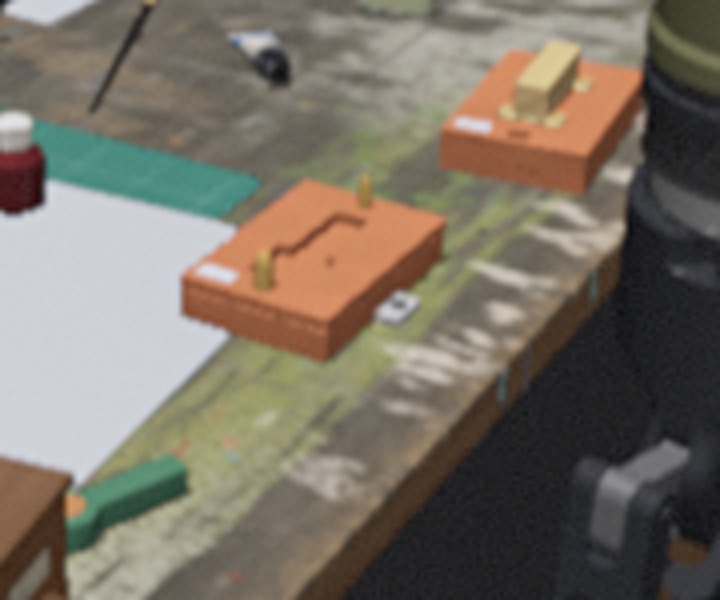

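The zoom shows both halves with the thick dowel or large hole and the white mark on the image left, so their +y is close to world +y. The pattern's head points up-left. Next I measure with colour masks.

```bash
cat > h.py <<'E'
import cv2,numpy as np
def ray(c,px,z):
    T=c["world_from_camera"];d=T[:3,:3]@np.array([(px[0]-c["cx"])/c["fx"],(px[1]-c["cy"])/c["fy"],1.]);o=T[:3,3]
    return o+d*(z-o[2])/d[2]
def proj(c,p):
    T=c["world_from_camera"];q=T[:3,:3].T@(np.asarray(p)-T[:3,3]);return np.array([c["cx"]+c["fx"]*q[0]/q[2],c["cy"]+c["fy"]*q[1]/q[2]])
def rotz(a): # tool down, tool x along object x (object x at yaw a, rad)
    x=np.array([np.cos(a),np.sin(a),0]);z=np.array([0,0,-1.]);return np.column_stack([x,np.cross(z,x),z])
def unproj(c,m,z): # mask -> top-view metric points
    ys,xs=np.nonzero(m);return np.array([ray(c,p,z)[:2] for p in zip(xs,ys)])
def blob(m):
    n,l,st,ce=cv2.connectedComponentsWithStats(m.astype(np.uint8));return [(st[i],ce[i],l==i) for i in range(1,n)]
E
python3 - <<'E'
from h import *
c=dict(np.load("top0.npz"));s=dict(np.load("scene0.npz"))
print("px of base-plane arm: cabinet pts", [np.round(ray(c,p,0)[:2],3) for p in [(168,330),(168,245)]])
hsv=cv2.cvtColor(c["color"],cv2.COLOR_BGR2HSV)
H,S,V=[hsv[...,i].astype(int) for i in range(3)]
for y,x in [(288,330),(267,345),(298,320),(320,440),(310,421),(305,422),(292,235),(290,224),(306,450)]: print((x,y),hsv[y,x])
m=(H<=12)&(S>150)&(V>110)
for st,ce,mm in blob(m):
    if st[4]>800:
        cnt=max(cv2.findContours(mm.astype(np.uint8),0,2)[0],key=cv2.contourArea)
        P=np.array([ray(c,p[0],.03)[:2]*1000 for p in cv2.convexHull(cnt)],np.float32)
        print(st,ce,cv2.minAreaRect(P))
g=(H>70)&(H<90)&(S>90)
for st,ce,mm in blob(g):
    if 100<st[4]<2000: print("green",st,ce)
E
```

```text
px of base-plane arm: cabinet pts [array([0.413, 0.37 ]), array([0.63 , 0.371])]
(330, 288) [ 11 163 167]
(345, 267) [  9  41 169]
(320, 298) [ 11 160 167]
(440, 320) [ 11 164 165]
(421, 310) [ 10 169  86]
(422, 305) [ 10 167 142]
(235, 292) [ 71 118 108]
(224, 290) [ 16 146 150]
(450, 306) [ 29  98 170]
[ 310  268   63   42 2202] [342.53587648 288.36693915] ((507.6303405761719, -71.34200286865234), (151.28704833984375, 95.97271728515625), 85.1370849609375)
[ 420  286   66   43 1774] [453.46899662 307.62063134] ((453.7686462402344, -341.57659912109375), (97.49330139160156, 151.6555938720703), 1.2432736158370972)
green [357 129  11  16 106] [360.71698113 137.85849057]
```

```bash
cat >> h.py <<'E'
K=8
def up(c,box):
    x0,y0,x1,y1=box
    im=cv2.resize(c["color"][y0:y1,x0:x1],None,fx=K,fy=K,interpolation=cv2.INTER_CUBIC)
    return im,cv2.cvtColor(im,cv2.COLOR_BGR2HSV)
def topx(box,u): return np.array([(u[0]+.5)/K-.5+box[0],(u[1]+.5)/K-.5+box[1]])
def world(c,box,cnt,z): return np.array([ray(c,topx(box,p),z)[:2]*1000 for p in np.asarray(cnt).reshape(-1,2)],np.float32)
def big(m): return max(cv2.findContours(m.astype(np.uint8),cv2.RETR_EXTERNAL,cv2.CHAIN_APPROX_NONE)[0],key=cv2.contourArea)
E
python3 - <<'E'
from h import *
c=dict(np.load("top0.npz"))
def rep(n,box,f,z):
    im,h=up(c,box);m=f(h[...,0].astype(int),h[...,1].astype(int),h[...,2].astype(int)).astype(np.uint8)
    m=cv2.morphologyEx(m,cv2.MORPH_OPEN,np.ones((5,5)))
    cnt=big(m);P=world(c,box,cnt,z);M=cv2.moments(P)
    print(n,"rect",[np.round(v,2) for v in cv2.minAreaRect(P)],"cent",round(M["m10"]/M["m00"],1),round(M["m01"]/M["m00"],1),"area",round(M["m00"]))
    return m
org=lambda vmin:(lambda H,S,V:(H<=14)&(S>120)&(V>vmin))
for v in(105,125,140):
    rep("lower",(300,258,385,320),org(v),.03)
    rep("upper",(408,278,497,338),org(v),.03)
m1=rep("rib",(425,290,482,326),lambda H,S,V:(H>20)&(H<40)&(S>50)&(V>135),.058)
m2=rep("pattern",(205,272,265,312),lambda H,S,V:(H>60)&(H<95)&(S>80)|((H<20)&(S>120)&(V>120)),.02)
cv2.imwrite("pics/m.png",np.hstack([cv2.resize(m1*255,(400,260)),cv2.resize(m2*255,(400,260))]))
# bright spots/dark spots
for n,box in(("dowT",(312,280,322,292)),("dowt",(362,284,372,296)),("holeL",(422,303,434,314)),("holes",(473,300,484,311))):
    im,h=up(c,box);V=h[...,2].astype(float);Hh=h[...,0].astype(int)
    if n[0]=="d":
        w=(Hh>15)&(Hh<40)
    else:w=V<125
    print(n,box)
    for st,ce,mm in blob(w):
        if st[4]>50: print("  ",st,np.round(topx(box,ce),2),[np.round(ray(c,topx(box,ce),z)[:2]*1000,1) for z in(.03,.052)])
E
```

```text
lower rect [array([509.27, -70.62]), array([153.25, 100.91]), np.float64(84.24)] cent 508.3 -71.5 area 14732
upper rect [array([ 453.75, -342.6 ]), array([102.08, 154.18]), np.float64(1.39)] cent 453.7 -342.2 area 15322
lower rect [array([508.86, -70.21]), array([152.48, 100.09]), np.float64(84.34)] cent 508.2 -70.9 area 14616
upper rect [array([ 453.57, -342.65]), array([101.38, 152.38]), np.float64(1.61)] cent 453.9 -342.6 area 15035
lower rect [array([508.41, -69.93]), array([151.12,  98.79]), np.float64(84.48)] cent 508.3 -69.9 area 14345
upper rect [array([ 453.94, -342.48]), array([100.76, 150.81]), np.float64(1.09)] cent 454.1 -342.7 area 14684
rib rect [array([ 455.04, -337.6 ]), array([42.11, 86.5 ]), np.float64(2.03)] cent 454.8 -340.2 area 2254
pattern rect [array([506.64, 198.82]), array([89.56, 30.4 ]), np.float64(71.49)] cent 502.0 194.0 area 1157
dowT (312, 280, 322, 292)
   [ 13  29  38  35 999] [315.44 285.31] [array([515.5,  -8.3]), array([515.1,  -9. ])]
dowt (362, 284, 372, 296)
   [ 29  35  20  21 331] [366.35 289.2 ] [array([ 502.4, -133.6]), array([ 502.4, -131.7])]
holeL (422, 303, 434, 314)
   [  19   20   52   51 2105] [427.17 308.14] [array([ 452.2, -280.1]), array([ 453.2, -275.3])]
holes (473, 300, 484, 311)
   [  26   27   38   39 1155] [478.1  305.28] [array([ 455.9, -404.1]), array([ 456.8, -396.8])]
```

View pics/m.png

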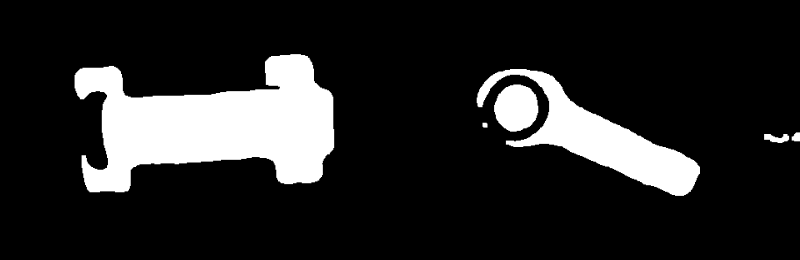

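```bash
python3 - <<'E'
from h import *
c=dict(np.load("top0.npz"));box=(205,272,265,312)
im,h=up(c,box);H,S,V=[h[...,i].astype(int) for i in range(3)]
for vm in (80,95,105):
    m=((H>55)&(H<95)&(S>80)&(V>vm)).astype(np.uint8)
    m=cv2.morphologyEx(m,cv2.MORPH_OPEN,np.ones((5,5)))
    cnt=big(m);mm=cv2.drawContours(np.zeros_like(m),[cnt],-1,1,-1)
    P=world(c,box,cv2.findContours(mm,0,1)[0][0],.02);print(vm,[np.round(v,1) for v in cv2.minAreaRect(P)])
    om=((H<22)&(S>110)&(V>115)).astype(np.uint8)
    oc=[b for b in blob(om) if b[0][4]>300]
    head=[np.round(ray(c,topx(box,b[1]),.02)[:2]*1000,1) for b in oc];print("disc",head,[b[0] for b in oc])
    hd=[b for b in oc if 150<b[0][0]+b[0][2]/2<230 or 1][0]
    Hc=ray(c,topx(box,max(oc,key=lambda b:b[0][4])[1]),.02)[:2]*1000
    # bar: filled pixels farther than 24 mm from head centre
    ys,xs=np.nonzero(mm);W=world(c,box,np.stack([xs[::5],ys[::5]],1),.02);d=np.linalg.norm(W-Hc,axis=1)
    B=W[(d>24)&(d<66)];mean,ev=cv2.PCACompute(B,None);e=ev[0]*np.sign((Hc-mean[0])@ev[0]);n=np.array([e[1],-e[0]])
    print("bar mean",mean.round(1),"ydir",e.round(3),"yaw",np.degrees(np.arctan2(n[1],n[0])).round(2),"end",((W-Hc)@e).min().round(1),"to",((W-Hc)@e).max().round(1),"halfw",((B-mean)@n).min().round(1),((B-mean)@n).max().round(1), "bar lat off from disc",((mean[0]-Hc)@n).round(1), "disc->mean",((mean[0]-Hc)@e).round(1))
cv2.imwrite("pics/pm.png",np.hstack([im,cv2.cvtColor(mm*255,cv2.COLOR_GRAY2BGR)])[:, :].copy() if im.shape[1]<=400 else cv2.resize(np.vstack([im,cv2.cvtColor(mm*255,cv2.COLOR_GRAY2BGR)]),None,fx=.8,fy=.8))
E
```

```text
80 [array([501.1, 202.4]), array([87.7, 29.6]), np.float64(57.8)]
disc [array([515.1, 226.7]), array([501.6, 129.8])] [array([ 111,  102,   56,   62, 2639], dtype=int32), array([ 408,  156,   72,   23, 1309], dtype=int32)]
bar mean [[496.5 186. ]] ydir [0.423 0.906] yaw -25.04 end -71.7 to 15.6 halfw -7.7 8.0 bar lat off from disc 0.4 disc->mean -44.8
95 [array([497.9, 190.7]), array([61.6, 16. ]), np.float64(62.0)]
disc [array([515.1, 226.7]), array([501.6, 129.8])] [array([ 111,  102,   56,   62, 2639], dtype=int32), array([ 408,  156,   72,   23, 1309], dtype=int32)]
bar mean [[495.8 186.3]] ydir [0.417 0.909] yaw -24.67 end -70.3 to -9.6 halfw -7.0 6.8 bar lat off from disc -0.6 disc->mean -44.8
105 [array([497.2, 190.4]), array([57. , 12.4]), np.float64(65.1)]
disc [array([515.1, 226.7]), array([501.6, 129.8])] [array([ 111,  102,   56,   62, 2639], dtype=int32), array([ 408,  156,   72,   23, 1309], dtype=int32)]
bar mean [[495.4 186.4]] ydir [0.421 0.907] yaw -24.87 end -68.7 to -12.0 halfw -6.3 6.0 bar lat off from disc -0.9 disc->mean -44.9
```

View pics/pm.png

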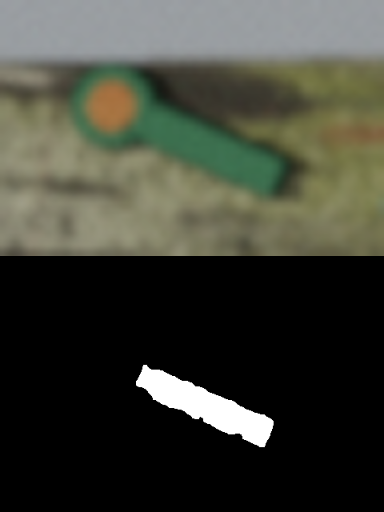

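```bash
cat >> h.py <<'E'
def st(bot):
    s=bot.state();print("t%.1f pos %s F %s T %s gap %.4f"%(s["time_s"],np.round(np.array(s["tool_pos"])*1000,1),np.round(s["ft_force"],1),np.round(s["torque"],2),s["finger_gap"]),flush=True);return s
LO=np.array([.5087,-.0704]);LY=np.radians(-5.8)
UO=np.array([.4540,-.3424]);UY=np.radians(1.6)
PG=np.array([.4991,.1922]);PY=np.radians(-24.8)
def yv(a): return np.array([-np.sin(a),np.cos(a)])
E
python3 - <<'E'
from rig import bot
from h import *
for n,p,a,z in(("pat",PG,PY,.01),("low",LO,LY,.033),("up",UO,UY,.033),("upclosed",LO,LY,.063)):
    for f in(0,np.pi):
        print(n,f,np.round(bot.solve_ik([*p,z],rotz(a+f)),1))
p=bot.state()["tool_pos"]
bot.line_to([p[0],p[1],.33],max_speed=.3)
st(bot)
bot.command_gripper(.045,25)
bot.move_ptp([*PG,.12],rotz(PY));st(bot)
c=bot.camera("scene");cv2.imwrite("pics/s1.png",c["color"])
E
```

```text
pat 0 [ 21.1  26.8 -26.5  36.7   0.  135.9]
pat 3.141592653589793 [ 21.1  26.8 -26.5  36.7   0.  -44.1]
low 0 [ -7.9  23.5 -28.   38.5   0.   87.9]
low 3.141592653589793 [ -7.9  23.5 -28.   38.5   0.  -92.1]
up 0 [-37.   27.8 -20.   42.1   0.   51.4]
up 3.141592653589793 [ -37.    27.8  -20.    42.1    0.  -128.6]
upclosed 0 [ -7.9  21.4 -25.8  42.8   0.   87.9]
upclosed 3.141592653589793 [ -7.9  21.4 -25.8  42.8   0.  -92.1]
t0.6 pos [139.9 506.  330.9] F [-0.4  0.1  0.7] T [-0.08  0.01 -0.01] gap 0.0854
t2.9 pos [499.2 193.2 120.5] F [-0.  -0.   0.2] T [-0.01  0.02  0.03] gap 0.0448
```

View pics/s1.png

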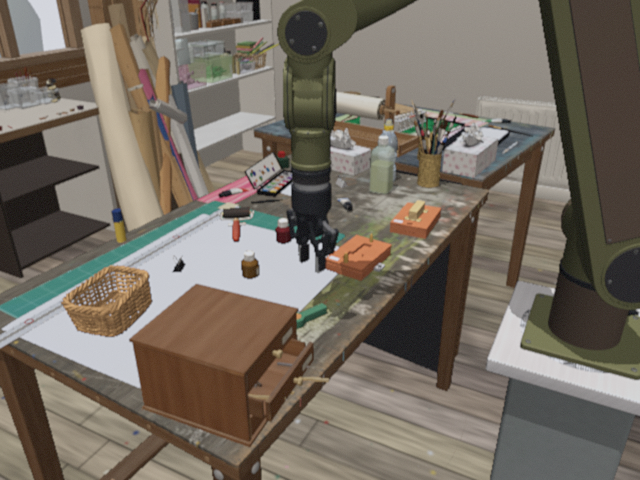

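The gripper hangs open above the pattern near pixel (315,255) and nothing has been touched. Next I go down, grip and lift.

```bash
python3 - <<'E'
from rig import bot
from h import *
bot.line_to([*PG,.05],max_speed=.15);bot.line_to([*PG,.0125],max_speed=.06);st(bot)
bot.command_gripper(.012,30);st(bot)
bot.line_to([*PG,.10],max_speed=.12);bot.pause(.2);st(bot)
for n in("top","scene"):
    c=bot.camera(n);cv2.imwrite(f"pics/{n}2.png",c["color"]);np.savez(f"{n}2.npz",**c)
a=cv2.imread("pics/top2.png")[225:325,180:330];b=cv2.imread("pics/scene2.png")[210:310,270:420]
cv2.imwrite("pics/z2.png",np.vstack([cv2.resize(v,None,fx=3,fy=3,interpolation=2) for v in(a,b)]))
E
```

```text
t4.4 pos [499.2 192.2  12.4] F [ 0.1 -0.2 -0.1] T [0.   0.01 0.  ] gap 0.0449
t4.7 pos [499.6 192.4  13. ] F [-0.1  0.4  3.1] T [0.   0.05 0.02] gap 0.0167
t5.8 pos [498.4 191.9  99.1] F [-0.2  0.  -0.5] T [ 0.01  0.07 -0.04] gap 0.0168
```

View pics/z2.png

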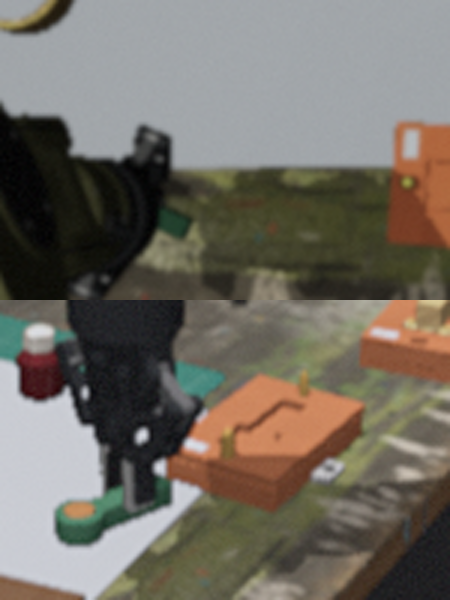

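Pattern is held, with its bar between the fingers and the head toward the camera. I'll check the head disc against where it should be.

```bash
cat >> h.py <<'E'
def disc(c,box,z):
    im,h=up(c,box);H,S,V=[h[...,i].astype(int) for i in range(3)]
    om=(H<22)&(S>90)&(V>100)
    b=max(blob(om),key=lambda b:b[0][4]);return topx(box,b[1]),b[0],ray(c,topx(box,b[1]),z)
E
python3 - <<'E'
from h import *
c0=dict(np.load("scene0.npz"));c=dict(np.load("scene2.npz"))
hsv=cv2.cvtColor(c["color"],cv2.COLOR_BGR2HSV);print(hsv[280,296],hsv[278,296])
px,st_,w=disc(c,(286,272,306,292),.106);print(px,st_,np.round(w*1000,1))
e=yv(PY);print("expected",np.round((np.array([.4984,.1919])+.038*e)*1000,1))
# scene-vs-top bias check with lower half's thick dowel top & mark
d0=np.array([*(LO+.062*yv(LY)),.052]);print("dowel thick proj in scene",proj(c0,d0),"thin",proj(c0,[*(LO-.062*yv(LY)),.052]))
print("upper corners",[proj(c0,[*(LO+sx*.05*np.array([np.cos(LY),np.sin(LY)])+sy*.076*yv(LY)),.03]).round(1) for sx in(-1,1) for sy in(-1,1)])
g=cv2.cvtColor(c0["color"],cv2.COLOR_BGR2HSV)
E
python3 - <<'E'
import cv2
im=cv2.imread("pics/scene0.png")[225:285,320:400];cv2.imwrite("pics/z3.png",cv2.resize(im,None,fx=8,fy=8,interpolation=2))
E
```

```text
[ 14 131 199] [ 15 132 191]
[295.90312129 279.53064404] [  44   45   79   39 2527] [516.9 226.6 106. ]
expected [514.3 226.4]
dowel thick proj in scene [346.86674056 253.55608385] thin [372.2149223  233.87425122]
upper corners [array([392.3, 244.5]), array([362.4, 270.1]), array([357.3, 234.9]), array([325.5, 258.7])]
```

View pics/z3.png

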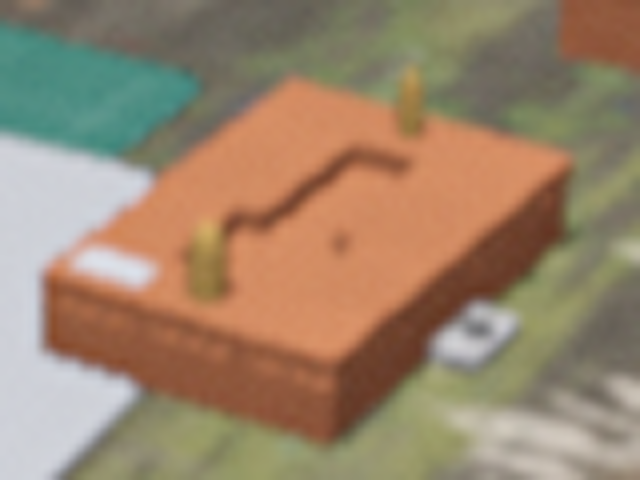

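The scene view sits about 1 px off the top view on the lower half's corners. With that bias removed, the disc matches its expected place to under 1 mm. Next I hover over the pocket and check.

```bash
cat >> h.py <<'E'
PT=LO-.010*yv(LY)   # pattern grip target
def settle(bot,tgt,speed=.05,n=2):
    """line to tgt, then trim the steady offset once or twice"""
    cmd=np.array(tgt,float)
    bot.line_to(cmd,max_speed=speed)
    for _ in range(n):
        bot.pause(.15);e=np.array(tgt)-bot.state()["tool_pos"];cmd=cmd+e;bot.line_to(cmd,max_speed=.02)
    return cmd
E
python3 - <<'E'
from rig import bot
from h import *
bot.move_ptp([*PT,.10],rotz(LY));st(bot)
cmd=settle(bot,[*PT,.052],.1);s=st(bot);print(cmd*1000)
R=s["tcp_rot"];print("yaw",np.degrees(np.arctan2(R[1][0],R[0][0])),"tilt",R[0][2],R[1][2])
for n in("top","scene"):
    c=bot.camera(n);cv2.imwrite(f"pics/{n}4.png",c["color"]);np.savez(f"{n}4.npz",**c)
im=cv2.imread("pics/scene4.png")[215:285,310:410];cv2.imwrite("pics/z4.png",cv2.resize(im,None,fx=7,fy=7,interpolation=2))
im=cv2.imread("pics/top4.png")[255:325,290:390];cv2.imwrite("pics/z4t.png",cv2.resize(im,None,fx=6,fy=6,interpolation=2))
E
```

```text
t7.0 pos [507.8 -79.8 100. ] F [ 0.2  0.6 -0.8] T [ 0.08 -0.03  0.01] gap 0.0165
t8.4 pos [507.8 -80.3  52. ] F [-0.5  0.5 -0.1] T [-0.03 -0.02  0.01] gap 0.0171
[507.61868121 -80.28040028  51.88302053]
yaw -5.799530411461474 tilt 0.0002656257804049997 -1.729379950049578e-05
```

View pics/z4.png

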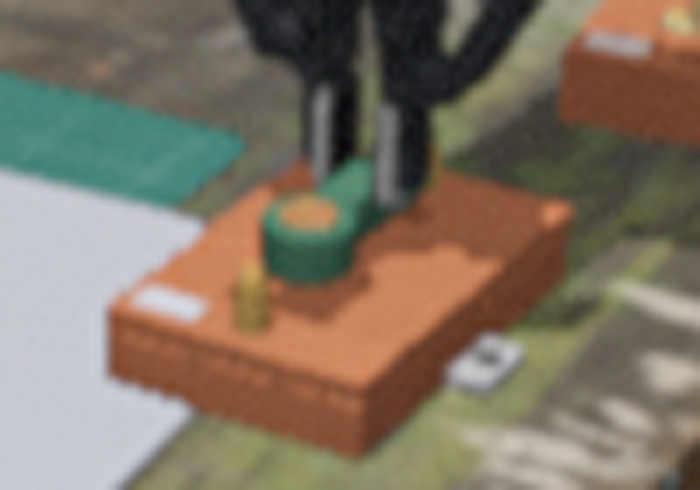

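View pics/z4t.png

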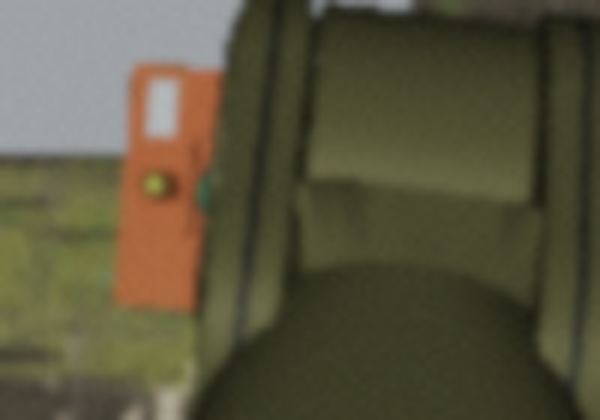

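```bash
python3 - <<'E'
from h import *
c=dict(np.load("scene4.npz"))
px,b,w=disc(c,(346,239,364,251),.0595);print(px,b,w*1000)
t=[*(LO+.028*yv(LY)),.0595];print(np.array(t)*1000,proj(c,t))
# residual after removing common bias measured on lower half
w2=ray(c,px+np.array([1.1,.55]),.0595);d=w2[:2]-LO;x=np.array([np.cos(LY),np.sin(LY)]);print("disc in lower frame",d@x*1000,d@yv(LY)*1000)
E
```

```text
[350.88565471 243.59389282] [   0    0   95   96 4376] [521.81508856 -45.94932801  59.5       ]
[511.52957632 -42.54334015  59.5       ] [354.25031776 245.0788564 ]
disc in lower frame 6.938003291447959 26.712389096337922
```

```bash
python3 - <<'E'
from h import *
c=dict(np.load("scene4.npz"));box=(344,236,366,254)
im,h=up(c,box);H,S,V=[h[...,i].astype(int) for i in range(3)]
for hm in(18,22,26):
  om=(H<hm)&(S>90)&(V>100)
  for b in blob(om):
    s=b[0]
    if s[4]>200:
        px=topx(box,b[1]);w2=ray(c,px+np.array([1.1,.55]),.0595);d=w2[:2]-LO;x=np.array([np.cos(LY),np.sin(LY)]);print(hm,s,px.round(2),"lower frame",d@x*1000,d@yv(LY)*1000)
E
```

```text
18 [   0   14  110  130 5844] [349.05 244.88] lower frame 7.221829811448809 34.86282693429335
18 [ 130   84   46   60 1874] [363.2 250.6] lower frame -34.91831382584539 42.03671168692492
22 [   0   14  111  130 6284] [349.22 244.95] lower frame 6.696343810741008 34.94147837801537
22 [ 130   84   46   60 1874] [363.2 250.6] lower frame -34.91831382584539 42.03671168692492
26 [   0   14  111  130 6287] [349.22 244.96] lower frame 6.687999508429437 34.95947253892332
26 [ 130   84   46   60 1874] [363.2 250.6] lower frame -34.91831382584539 42.03671168692492
```

```bash
python3 - <<'E'
from h import *
c=dict(np.load("scene4.npz"));box=(344,236,366,254)
im,h=up(c,box);H,S,V=[h[...,i].astype(int) for i in range(3)]
print(H[::12,40:120:8]);print(S[::12,40:120:8])
om=((H<22)&(S>90)&(V>100)).astype(np.uint8)
for k in(15,21,27,33):
  o=cv2.morphologyEx(om,cv2.MORPH_OPEN,cv2.getStructuringElement(cv2.MORPH_ELLIPSE,(k,k)))
  for b in blob(o):
    s=b[0]
    if s[4]>200 and s[0]>5:
        px=topx(box,b[1]);w2=ray(c,px+np.array([1.1,.55]),.0595);d=w2[:2]-LO;x=np.array([np.cos(LY),np.sin(LY)]);print(k,s,px.round(2),"lower frame",d@x*1000,d@yv(LY)*1000)
E
```

```text
[[ 21  21  24  23  20 120  90  90   0   0]
 [ 24  25   9   6   7   5 120  90 120 160]
 [ 13   3   6   8  10   8   3 130  90  74]
 [  9   9  10   9   9   8   8  72  75  73]
 [ 10  11  12  12  12  14  25  74  76  76]
 [ 15  23  22  19  17  18  20  27  45  67]
 [ 52  28  16  14  14  15  14  14  14  24]
 [ 75  38  17  16  15  14  14  15  15  31]
 [ 78  73  63  51  41  36  36  37  53  72]
 [ 79  75  74  75  77  75  75  75  74  74]
 [ 79  75  75  74  73  75  74  74  74  76]
 [ 76  77  74  72  75  75  74  75  74  75]]
[[ 44  37  33  29  19   4   8   2   0   9]
 [ 32  14  17  46  77  38   2   4   7  32]
 [ 17  28  69 116 144  99  21   7   7  81]
 [100 121 138 151 151 128  60  24  80  99]
 [150 151 133 128 132 124  57  80 107 101]
 [106  75  82 101 110 112  96  67  55  69]
 [ 56  65 111 128 129 128 126 129 124  72]
 [ 94  62 108 121 125 124 126 126 118  60]
 [122  90  58  54  55  53  56  57  57  90]
 [131 106  96 102 106 106 108 108 103 103]
 [127 101 106 101 102 100  98  99 100 109]
 [108 123 108  97  98 105 100  96 104 114]]
15 [ 130   85   46   59 1868] [363.19 250.62] lower frame -34.94019048163392 42.1074993684479
21 [ 131   86   45   58 1856] [363.2  250.63] lower frame -34.97428453441283 42.163923364202624
27 [  43   20   68   72 2940] [352.8  243.07] lower frame 4.483361038287755 21.900084718997885
27 [ 131   87   45   57 1843] [363.2  250.65] lower frame -35.01911720540541 42.23509372367097
33 [  48   23   52   69 2410] [352.58 242.95] lower frame 5.247765359685046 21.59933997544528
33 [ 131   89   45   55 1829] [363.18 250.68] lower frame -35.06350205763658 42.40913213795696
```

By eye the disc centre lies near pixel (353.8,245.3), within about 1.5 mm of its target and inside the play. I lower under force watch.

```bash
python3 - <<'E'
from rig import bot
from h import *
px=np.array([353.8,245.3])+[1.1,.55];d=ray(dict(np.load("scene4.npz")),px,.0595)[:2]-LO
print("disc lower frame",d@np.array([np.cos(LY),np.sin(LY)])*1000,d@yv(LY)*1000)
z=.0519
f0=bot.state()["ft_force"]
while z>.0335:
    z-=.002 if z>.037 else .001
    bot.line_to([.50762,-.0803,z],max_speed=.03)
    s=st(bot)
    if (s["ft_force"]-f0)[2]>3.5: break
E
```

```text
disc lower frame -3.2741068617564633 30.617380801326988
t8.8 pos [507.4 -80.3  49.7] F [-0.   0.1 -0.2] T [-0.02 -0.   -0.07] gap 0.0169
t9.0 pos [507.4 -80.3  47.7] F [-0.1 -0.4 -0.3] T [ 0.04  0.04 -0.02] gap 0.0173
t9.3 pos [507.5 -80.3  45.8] F [-0.2  0.1 -0.1] T [-0.02  0.02 -0.02] gap 0.0167
t9.5 pos [507.5 -80.3  43.8] F [ 0.8  0.3 -0.9] T [-0.04 -0.05 -0.03] gap 0.0168
t9.8 pos [507.5 -80.3  41.7] F [ 1.5 -0.2 -0.8] T [-0.01 -0.02 -0.03] gap 0.0168
t10.0 pos [507.5 -80.3  39.7] F [-0.1 -0.1 -0.1] T [-0.02 -0.03 -0.02] gap 0.0166
t10.3 pos [507.5 -80.3  37.8] F [-0.8 -0.3 -0.4] T [-0.03 -0.02  0.03] gap 0.0170
t10.5 pos [507.5 -80.3  35.8] F [ 0.3  0.5 -0.7] T [-0.03 -0.02  0.02] gap 0.0168
t10.8 pos [507.8 -80.3  35. ] F [-0.4 -0.1  0.3] T [-0.    0.04 -0.04] gap 0.0166
t11.0 pos [507.8 -80.3  35. ] F [-2.8  1.1  8.8] T [ 0.09  0.55 -0.02] gap 0.0171
```

Contact came at about 35 mm, which is floor level, with no contact on the rim at 43 mm. I release and look.

```bash
python3 - <<'E'
from rig import bot
from h import *
bot.line_to([.50762,-.0803,.0350],max_speed=.03);st(bot)
bot.command_gripper(.04,25);st(bot)
bot.line_to([.50762,-.0803,.12],max_speed=.15)
bot.move_ptp([*UO,.16],rotz(UY));st(bot)
for n in("top","scene"):
    c=bot.camera(n);cv2.imwrite(f"pics/{n}5.png",c["color"]);np.savez(f"{n}5.npz",**c)
a=cv2.resize(cv2.imread("pics/top5.png")[260:318,295:385],None,fx=6,fy=6,interpolation=2)
b=cv2.resize(cv2.imread("pics/scene5.png")[220:283,315:405],None,fx=3.9,fy=3.9,interpolation=2)
o=np.zeros((600,560,3),np.uint8);o[:a.shape[0],:a.shape[1]]=a;o[350:350+b.shape[0],:b.shape[1]]=b;cv2.imwrite("pics/z5.png",o)
E
```

```text
t11.3 pos [507.8 -80.3  35. ] F [-0.9  1.   3. ] T [-0.03  0.1   0.02] gap 0.0167
t11.6 pos [507.5 -80.3  34.8] F [ 0.1 -0.2 -0.2] T [-0.    0.01 -0.02] gap 0.0399
t13.4 pos [ 453.8 -341.2  159.1] F [ 0.2 -0.5 -0.3] T [-0.02 -0.03 -0.04] gap 0.0400
```

View pics/z5.png

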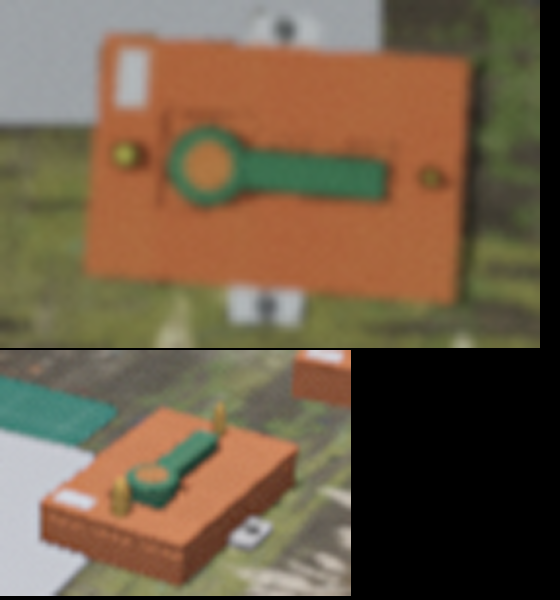

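View pics/top5.png

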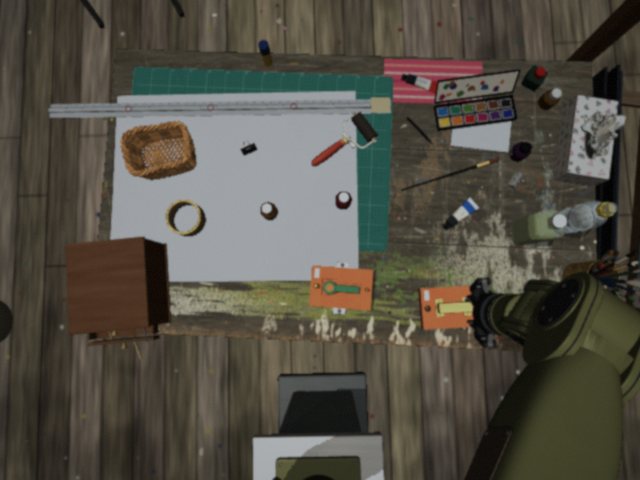

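```bash
python3 - <<'E'
from h import *
c=dict(np.load("top5.npz"));box=(315,272,370,305)
im,h=up(c,box);H,S,V=[h[...,i].astype(int) for i in range(3)]
g=((H>55)&(H<95)&(S>70)).astype(np.uint8)
cnt=big(g);mm=cv2.drawContours(np.zeros_like(g),[cnt],-1,1,-1)
x=np.array([np.cos(LY),np.sin(LY)]);y=yv(LY)
ys,xs=np.nonzero(mm);W=world(c,box,np.stack([xs[::5],ys[::5]],1),.042)/1000-LO
L=np.stack([W@x,W@y],1)*1000
print("y range",L[:,1].min(),L[:,1].max())
B=L[(L[:,1]<8)&(L[:,1]>-38)];m,ev=cv2.PCACompute(B,None);e=ev[0]*np.sign(ev[0][1]);print("bar mean",m,"yaw rel",np.degrees(np.arctan2(-e[0],e[1])),"x range",B[:,0].min(),B[:,0].max())
Hd=L[L[:,1]>22];print("head x",Hd[:,0].min(),Hd[:,0].max())
s=dict(np.load("scene5.npz"));hs=cv2.cvtColor(cv2.resize(s["color"],None,fx=1,fy=1),cv2.COLOR_BGR2HSV)
for z in (.042,): print("scene pred disc",proj(s,[*(LO+.028*y+m[0][0]/1000*x),z])-[1.1,.55])
cv2.imwrite("pics/z6.png",cv2.resize(s["color"][235:265,335:385],None,fx=14,fy=14,interpolation=2))
E
```

```text
y range -42.63562561895432 42.50026511237553
bar mean [[ -2.250823   -15.00760514]] yaw rel -0.4120191524734555 x range -9.182305022680179 4.705694762900014
head x -16.163326781165154 11.952740855262105
scene pred disc [353.78013347 251.29946433]
```

View pics/z6.png

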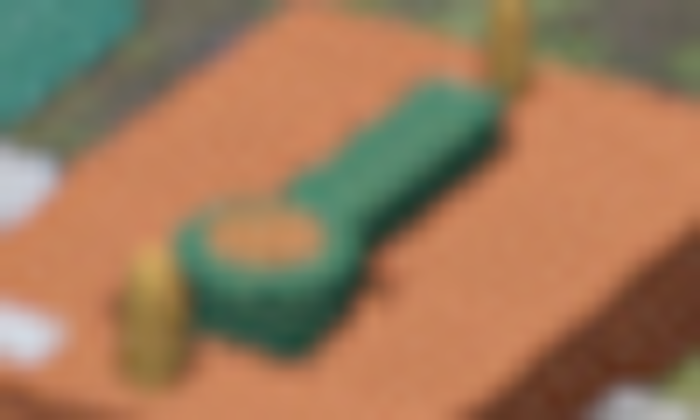

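The pattern lies flat in the pocket: disc at (353.7,251.3) against (353.8,251.3) predicted for a 42 mm top. It sits 2.2 mm toward -x of the target, and that shift tells me the tool-to-camera offset. Now I grip the upper half with that offset applied.

```bash
cat >> h.py <<'E'
def xv(a): return np.array([np.cos(a),np.sin(a)])
UG=UO+.002*xv(UY)
E
python3 - <<'E'
from rig import bot
from h import *
bot.command_gripper(.055,70)
bot.line_to([*UG,.08],max_speed=.15);settle(bot,[*UG,.035],.06,1);s=st(bot)
bot.command_gripper(.018,70);st(bot)
bot.line_to([*UG,.06],max_speed=.05);bot.pause(.2);st(bot)
bot.line_to([*UG,.14],max_speed=.15);bot.pause(.2);st(bot)
for n in("top","scene"):
    c=bot.camera(n);cv2.imwrite(f"pics/{n}7.png",c["color"]);np.savez(f"{n}7.npz",**c)
a=cv2.resize(cv2.imread("pics/top7.png")[255:345,390:520],None,fx=4,fy=4,interpolation=2)
b=cv2.resize(cv2.imread("pics/scene7.png")[150:260,360:470],None,fx=2,fy=2,interpolation=2)
o=np.zeros((600,560,3),np.uint8);o[:a.shape[0],:a.shape[1]]=a;o[370:370+b.shape[0],:b.shape[1]]=b;cv2.imwrite("pics/z7.png",o)
E
```

```text
t15.8 pos [ 455.6 -342.1   34.6] F [0.6 0.4 0.3] T [-0.02 -0.02 -0.03] gap 0.0550
t16.1 pos [ 455.9 -342.2   34.9] F [-0.7  0.2  3.2] T [0.11 0.05 0.04] gap 0.0229
t17.0 pos [ 455.7 -342.1   59.6] F [-1.2  0.4 -4.8] T [-0.02  0.01  0.06] gap 0.0230
t17.9 pos [ 455.1 -341.7  138.6] F [ 0.  -0.1 -4.5] T [-0.03  0.06  0.03] gap 0.0227
```

View pics/z7.png

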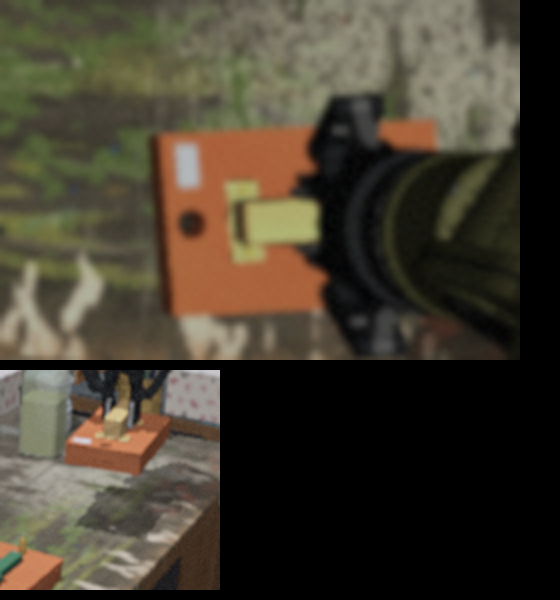

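The upper half is lifted, level, with its weight reading about 4.6 N. Next I hover above the dowels and measure its position against the lower half.

```bash
cat >> h.py <<'E'
LT=LO+.0022*xv(LY)
E
python3 - <<'E'
from rig import bot
from h import *
bot.move_ptp([*LT,.14],rotz(LY));st(bot)
cmd=settle(bot,[*LT,.097],.1,2);s=st(bot);print(cmd*1000)
for n in("top","scene"):
    c=bot.camera(n);cv2.imwrite(f"pics/{n}8.png",c["color"]);np.savez(f"{n}8.npz",**c)
cv2.imwrite("pics/z8t.png",cv2.resize(cv2.imread("pics/top8.png")[250:330,290:390],None,fx=7,fy=7,interpolation=2))
cv2.imwrite("pics/z8.png",cv2.resize(cv2.imread("pics/scene8.png")[195:280,310:410],None,fx=7,fy=7,interpolation=2))
E
```

```text
t19.1 pos [511.2 -71.5 140.1] F [-0.3 -0.8 -5. ] T [-0.02  0.   -0.02] gap 0.0225
t20.4 pos [511.  -70.7  97. ] F [ 0.5 -0.5 -4.5] T [ 0.01 -0.04 -0.03] gap 0.0227
[510.81666073 -70.68291779  96.87003008]
```

View pics/z8.png

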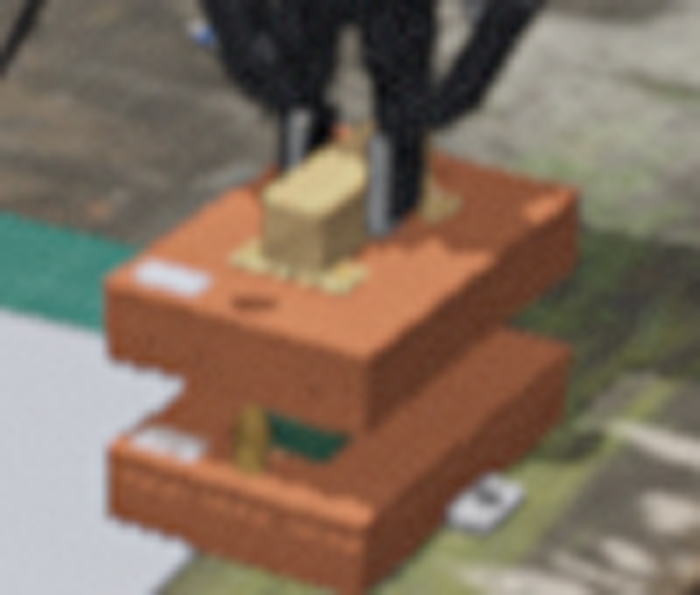

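View pics/z8t.png

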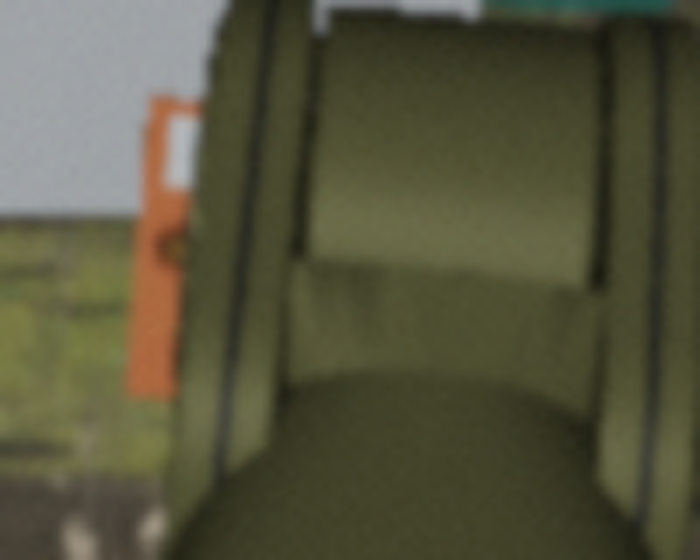

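The upper half hovers square above the lower one. Zoom corners: upper left (107,285), front (370,360), right (578,190); lower left (110,455), front (370,527), right (572,350). I turn those into points.

```bash
python3 - <<'E'
from h import *
c=dict(np.load("scene8.npz"))
f=lambda u:np.array([310+(u[0]+.5)/7-.5,195+(u[1]+.5)/7-.5])
zt=.0971-.0349+.030
U=[(107,285),(370,360),(578,190)];L=[(110,455),(370,527),(572,350)]
nom=[(.05,.076),(-.05,.076),(-.05,-.076)]
for nm,C,z in(("U",U,zt),("L",L,.03)):
    W=[ray(c,f(u),z)[:2] for u in C];mid=(W[0]+W[2])/2
    print(nm,[np.round((w-LO)@np.stack([xv(LY),yv(LY)],1)*1000,1) for w in W],"mid",np.round((mid-LO)@np.stack([xv(LY),yv(LY)],1)*1000,1),"sizes",np.linalg.norm(W[0]-W[1])*1000,np.linalg.norm(W[1]-W[2])*1000)
t=dict(np.load("top8.npz"))
ft=lambda u:np.array([290+(u[0]+.5)/7-.5,250+(u[1]+.5)/7-.5])
for nm,u,z in(("U+x+y corner",(152,95),zt),("U -x+y corner",(125,397),zt),("hole rim",(172,247),zt)):
    w=ray(t,ft(u),z)[:2]-LO;print(nm,np.round([w@xv(LY)*1000,w@yv(LY)*1000],1))
E
python3 - <<'E'
import cv2
im=cv2.imread("pics/top8.png")[258:312,303:325];cv2.imwrite("pics/z8u.png",cv2.resize(im,None,fx=11,fy=11,interpolation=2))
E
```

```text
U [array([51. , 77.5]), array([-48.6,  77.5]), array([-46.4, -74.5])] mid [2.3 1.5] sizes 99.60197889821703 152.01095784780694
L [array([48., 80.]), array([-49.5,  75. ]), array([-47.9, -74.5])] mid [0.1 2.8] sizes 97.66852964640341 149.50877808066377
U+x+y corner [50.7 74.1]
U -x+y corner [-50.   75.5]
hole rim [ 0.6 63.6]
```

View pics/z8u.png

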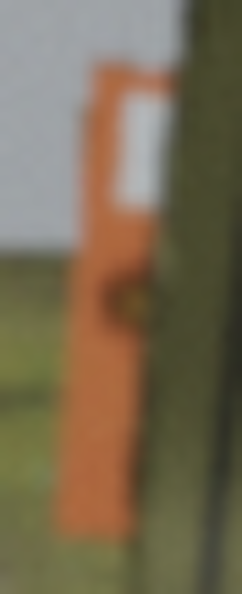

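The top view shows the thick dowel through the hole. The hole centre lies about 0.5 mm in x and 0 mm in y from the dowel, so I lower with force watch and gentle lateral compliance.

```bash
python3 - <<'E'
from rig import bot
from h import *
cmd=np.array([.51082,-.07068,.09687])-np.array([*(.0004*xv(LY)),0])
bot.line_to(cmd,max_speed=.03);bot.pause(.1)
while cmd[2]>.069:
    cmd[2]-=.0025 if cmd[2]>.0905 else .0015
    bot.line_to(cmd,max_speed=.03)
    F=np.mean([bot.state()["ft_force"]],axis=0);s=st(bot);F=np.array(s["ft_force"])
    if F[2]>1 or np.hypot(*F[:2])>12: print("stop");break
    if np.hypot(*F[:2])>1.5: cmd[:2]+=np.clip(F[:2]*5e-5,-3e-4,3e-4)
print(cmd)
np.save("cmd.npy",cmd)
E
```

```text
t21.1 pos [510.1 -70.6  94.1] F [-0.6  0.5 -5.2] T [ 0.04 -0.02 -0.  ] gap 0.0228
t21.4 pos [510.2 -70.6  91.6] F [ 0.1  0.6 -4.6] T [ 0.   -0.02  0.02] gap 0.0226
t21.6 pos [510.2 -70.6  89.2] F [ 0.5 -0.8 -4.5] T [ 0.03 -0.    0.02] gap 0.0225
t21.9 pos [510.3 -70.6  87.8] F [ 1.   0.6 -4.2] T [-0.05  0.04  0.  ] gap 0.0226
t22.1 pos [510.3 -70.6  86.3] F [-0.2 -0.2 -5.5] T [-0.03 -0.02 -0.01] gap 0.0229
t22.4 pos [510.3 -70.6  84.8] F [-0.4  0.7 -5.2] T [0.02 0.04 0.02] gap 0.0226
t22.6 pos [510.3 -70.6  83.3] F [ 0.6  0.2 -5.5] T [-0.07  0.02 -0.04] gap 0.0228
t22.9 pos [510.3 -70.6  81.8] F [-0.4 -0.1 -4.8] T [ 0.02 -0.02 -0.03] gap 0.0226
t23.1 pos [510.3 -70.6  80.2] F [ 0.3 -0.  -4.5] T [-0.04 -0.01  0.  ] gap 0.0226
t23.4 pos [510.3 -70.6  78.8] F [-0.1  0.6 -4.7] T [ 0.01 -0.01  0.  ] gap 0.0224
t23.6 pos [510.3 -70.6  77.2] F [ 0.4 -0.2 -4.9] T [ 0.01 -0.02  0.01] gap 0.0230
t23.9 pos [510.3 -70.6  75.7] F [-0.6  0.2 -4.8] T [-0.03  0.01 -0.07] gap 0.0229
t24.1 pos [510.3 -70.6  74.3] F [-0.6  0.1 -4.4] T [-0.    0.    0.03] gap 0.0227
t24.4 pos [510.3 -70.6  72.8] F [-0.6 -0.5 -5.2] T [ 0.01  0.05 -0.03] gap 0.0226
t24.6 pos [510.3 -70.6  71.3] F [ 0.3 -0.4 -4.7] T [-0.03  0.02  0.02] gap 0.0230
t24.9 pos [510.3 -70.6  69.8] F [ 0.8 -0.5 -5.1] T [ 0.01 -0.03  0.03] gap 0.0226
t25.1 pos [510.3 -70.6  68.2] F [-0.2 -0.7 -4.5] T [ 0.03 -0.03 -0.05] gap 0.0228
[ 0.51042205 -0.07063958  0.06837   ]
```

The dowels are well inside the holes with no contact force, 3 mm left to close. I close and press.

```bash
python3 - <<'E'
from rig import bot
from h import *
cmd=np.load("cmd.npy")
def rd(n=4):
    f=[]
    for _ in range(n): bot.pause(.04);f.append(bot.state()["ft_force"])
    return np.mean(f,axis=0)
for i in range(40):
    F=rd();z=bot.state()["tool_pos"][2]
    print(i,"cmd %.2f z %.2f"%(cmd[2]*1e3,z*1e3),F.round(1),flush=True)
    if F[2]>17.5 or np.hypot(*F[:2])>12: break
    step=.0005 if F[2]<2 else float(np.clip((19.5-F[2])/9000*.7,.00015,.0008))
    cmd[2]-=step
    if cmd[2]<.0605: print("too low");break
    if np.hypot(*F[:2])>2: cmd[:2]+=np.clip(F[:2]*4e-5,-2e-4,2e-4)
    bot.line_to(cmd,max_speed=.02)
np.save("cmd.npy",cmd);bot.pause(.2);s=st(bot);R=np.array(s["tcp_rot"]);print("yaw",np.degrees(np.arctan2(R[1,0],R[0,0])),R[:,2])
for n in("top","scene"):
    c=bot.camera(n);cv2.imwrite(f"pics/{n}9.png",c["color"]);np.savez(f"{n}9.npz",**c)
cv2.imwrite("pics/z9.png",cv2.resize(cv2.imread("pics/scene9.png")[195:280,310:410],None,fx=7,fy=7,interpolation=2))
E
```

```text
0 cmd 68.37 z 68.40 [ 0.1  0.3 -4.5]
1 cmd 67.87 z 67.87 [ 0.   0.1 -4.9]
2 cmd 67.37 z 67.37 [-0.3  0.2 -4.7]
3 cmd 66.87 z 66.88 [-0.3 -0.  -4.9]
4 cmd 66.37 z 66.38 [ 0.4  0.  -4.9]
5 cmd 65.87 z 65.87 [ 0.1  0.  -5.1]
6 cmd 65.37 z 65.38 [-0.  -0.3 -5. ]
7 cmd 64.87 z 64.89 [ 0.6 -0.2 -4.8]
8 cmd 64.37 z 64.88 [-1.8  0.2  3.8]
9 cmd 63.57 z 64.86 [-4.3  0.6 11.4]
10 cmd 62.94 z 64.86 [-5.2  1.2 15.6]
11 cmd 62.63 z 64.84 [-5.3  1.2 17.2]
12 cmd 62.45 z 64.85 [-5.5  0.7 18.3]
t30.5 pos [510.5 -70.7  64.8] F [-5.3  0.3 18.9] T [ 0.21  1.34 -0.  ] gap 0.0225
yaw -5.801513300765399 [ 2.27220514e-03 -4.52610911e-04 -9.99997316e-01]
```

View pics/z9.png

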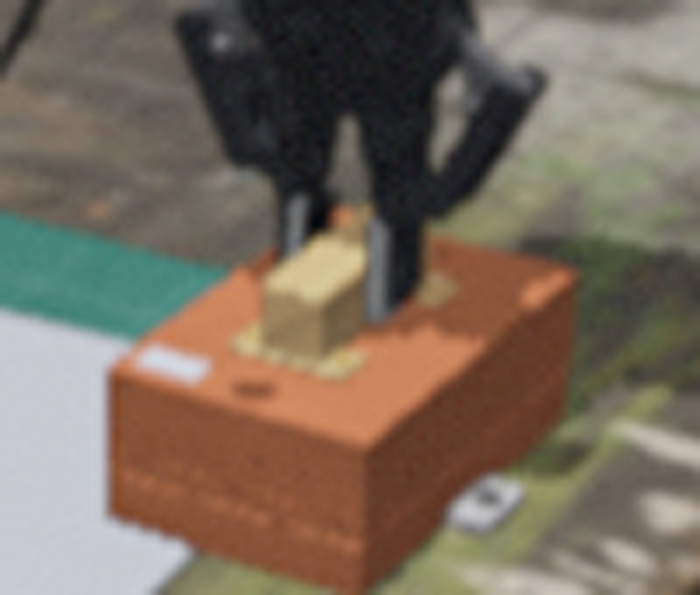

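The mould looks closed with no gap along either visible side, white mark above white mark. The push is about 18.5 N plus 4.7 N weight. There is some sideways pull (Fx about -5 N), so I relax that slightly.

```bash
python3 - <<'E'
from rig import bot
from h import *
cmd=np.load("cmd.npy")
def rd(n=5):
    f=[];t=[]
    for _ in range(n): bot.pause(.03);s=bot.state();f.append(s["ft_force"]);t.append(s["torque"])
    return np.mean(f,axis=0),np.mean(t,axis=0)
for i in range(6):
    F,T=rd();s=bot.state();print(F.round(1),T.round(2),np.round(np.array(s["tool_pos"])*1e3,2),np.array(s["tcp_rot"])[:2,2].round(4))
    if F[0]>-2: break
    cmd[0]-=.0002;bot.line_to(cmd,max_speed=.02)
np.save("cmd.npy",cmd);st(bot)
E
```

```text
[-5.3  0.9 18.2] [ 0.18  1.37 -0.01] [510.54 -70.66  64.84] [ 0.0024 -0.0004]
[-5.   0.5 17.9] [0.17 1.31 0.01] [510.56 -70.65  64.85] [ 0.0027 -0.0004]
[-4.5  0.9 17.9] [ 0.18  1.26 -0.01] [510.53 -70.63  64.83] [ 0.003  -0.0003]
[-4.3  0.6 16.9] [ 0.21  1.2  -0.01] [510.52 -70.65  64.85] [ 0.0033 -0.0004]
[-4.1  0.9 16.8] [ 0.21  1.14 -0.02] [510.53 -70.66  64.85] [ 0.0037 -0.0004]
[-3.4  0.8 16.2] [ 0.22  1.09 -0.01] [510.54 -70.65  64.84] [ 0.004  -0.0004]
t33.1 pos [510.5 -70.7  64.8] F [-3.   0.3 15.6] T [0.24 1.05 0.01] gap 0.0227
```

The tool tilt is growing (0.004). The moments fit a load centre near the block's -x edge, so the +x edge may be lifting by a few tenths of a mm. I undo the shift and rotate the tool back in small steps, watching tilt and moment.

```bash
python3 - <<'E'
from rig import bot
from h import *
from scipy.spatial.transform import Rotation as Ro
cmd=np.load("cmd.npy");cmd[0]+=.001
def rd(n=4):
    f=[];t=[]
    for _ in range(n): bot.pause(.02);s=bot.state();f.append(s["ft_force"]);t.append(s["torque"])
    return np.mean(f,axis=0),np.mean(t,axis=0)
th=0
for i in range(10):
    R=Ro.from_euler("y",th,degrees=True).as_matrix()@rotz(LY)
    bot.line_to(cmd,max_speed=.02,rot=R)
    F,T=rd();s=bot.state();print(round(th,2),F.round(1),T.round(2),np.round(np.array(s["tool_pos"])*1e3,2),np.array(s["tcp_rot"])[:2,2].round(4),round(s["time_s"],1),flush=True)
    if F[2]>28 or F[2]<8 or T[1]<-.5: break
    th+=.15
np.save("cmd.npy",cmd);print(th)
E
```

```text
0 [-5.1  0.7 18.3] [ 0.17  1.33 -0.01] [510.53 -70.65  64.84] [ 0.0026 -0.0004] 33.4
0.15 [-5.6  1.  17.8] [ 0.14  1.15 -0.04] [510.53 -70.67  64.84] [ 0.0001 -0.0004] 33.7
0.3 [-6.4  0.5 18. ] [0.15 0.95 0.01] [510.5  -70.64  64.84] [-0.0025 -0.0004] 34.1
0.45 [-6.6  0.8 17.4] [0.13 0.75 0.01] [510.49 -70.66  64.85] [-0.005  -0.0004] 34.4
0.6 [-6.5  0.8 17.9] [ 0.12  0.69 -0.  ] [510.53 -70.68  64.9 ] [-0.0075 -0.0004] 34.7
0.75 [-7.   0.4 18.3] [ 0.15  0.67 -0.  ] [510.61 -70.68  65.  ] [-0.0099 -0.0004] 35.0
0.9 [-7.2  0.8 18.9] [0.15 0.65 0.  ] [510.68 -70.68  65.09] [-0.0124 -0.0004] 35.3
1.05 [-7.1  0.6 18.8] [ 0.12  0.65 -0.  ] [510.77 -70.71  65.21] [-0.0147 -0.0005] 35.6
1.2 [-7.4  0.8 20. ] [0.13 0.67 0.01] [510.8  -70.69  65.27] [-0.0173 -0.0005] 36.0
1.35 [-7.6  0.6 20.5] [0.14 0.64 0.01] [510.92 -70.73  65.4 ] [-0.0196 -0.0005] 36.3
1.4999999999999998
```

Past 0.6° the moment levels off and z rises, so the +x edge is the pivot there. This puts the sensor about 0.23 m up, and my earlier tilt worry was wrong: near 0° the load centre is within 10 mm of the block's middle. I go back and set 0.08°, centred on that load.

```bash
python3 - <<'E'
from rig import bot
from h import *
from scipy.spatial.transform import Rotation as Ro
cmd=np.load("cmd.npy")
def rd(n=4):
    f=[];t=[]
    for _ in range(n): bot.pause(.02);s=bot.state();f.append(s["ft_force"]);t.append(s["torque"])
    return np.mean(f,axis=0),np.mean(t,axis=0)
for th in(.9,.45,.08):
    R=Ro.from_euler("y",th,degrees=True).as_matrix()@rotz(LY)
    bot.line_to(cmd,max_speed=.02,rot=R)
    F,T=rd();s=bot.state();print(th,F.round(1),T.round(2),"load x mm",((-.231*F[0]-T[1])/F[2]*1e3).round(1),np.round(np.array(s["tool_pos"])*1e3,2),np.array(s["tcp_rot"])[:2,2].round(4),round(s["time_s"],1),s["finger_gap"].__round__(4),flush=True)
for n in("top","scene"):
    c=bot.camera(n);cv2.imwrite(f"pics/{n}10.png",c["color"]);np.savez(f"{n}10.npz",**c)
cv2.imwrite("pics/z10.png",cv2.resize(cv2.imread("pics/scene10.png")[195:280,310:410],None,fx=7,fy=7,interpolation=2))
E
```

```text
0.9 [-6.9  0.8 18.4] [0.15 0.63 0.03] load x mm 52.6 [510.64 -70.7   65.07] [-0.0123 -0.0005] 36.6 0.0225
0.45 [-6.4  0.5 17.3] [0.14 0.74 0.02] load x mm 42.0 [510.5  -70.68  64.85] [-0.0049 -0.0004] 36.9 0.0228
0.08 [-5.4  0.5 17.5] [ 0.16  1.21 -0.02] load x mm 1.7 [510.51 -70.65  64.85] [ 0.0014 -0.0004] 37.2 0.0228
```

View pics/z10.png

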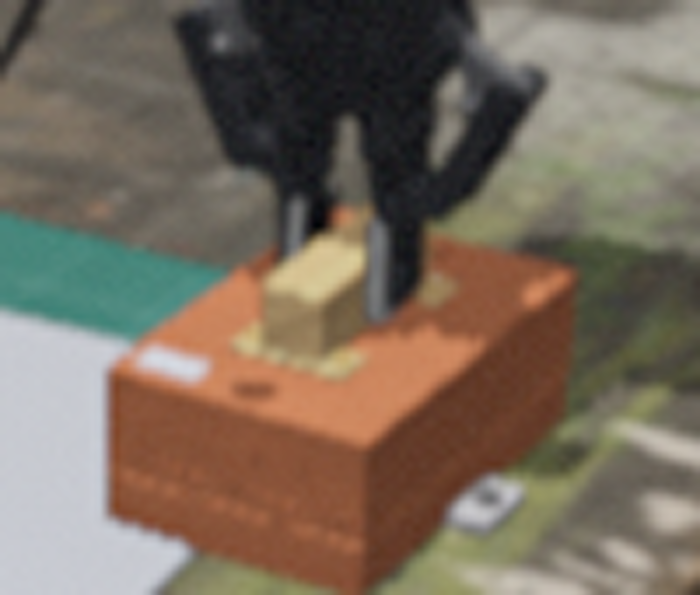

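View pics/top10.png

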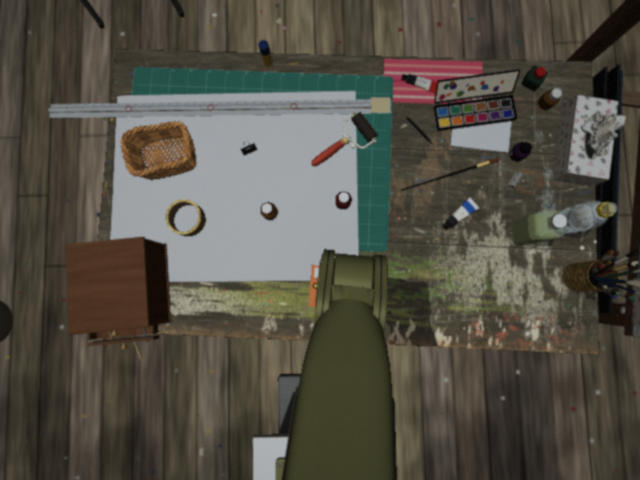

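The picture shows the mould closed all round, marks aligned at (178,360) in the zoom, and the inks, tape and tube at their starting pixels. One small nudge toward 20 N, a final check, then hand in.

```bash
python3 - <<'E'
from rig import bot
from h import *
from scipy.spatial.transform import Rotation as Ro
cmd=np.load("cmd.npy");R=Ro.from_euler("y",.08,degrees=True).as_matrix()@rotz(LY)
cmd[2]-=.0003;bot.line_to(cmd,max_speed=.02,rot=R);bot.pause(.3)
F=np.mean([(bot.pause(.05),bot.state()["ft_force"])[1] for _ in range(8)],axis=0);print(F.round(1));s=st(bot)
print("load x",(-.231*F[0]-s["torque"][1])/F[2]*1e3)
if 15<F[2]<25: bot.finish_job();print("done")
E
```

```text
[-5.8  0.6 20. ]
t38.3 pos [510.6 -70.7  64.8] F [-6.4 -0.1 20.9] T [0.18 1.39 0.03] gap 0.0229
load x -1.8601603122675525
the job is handed in; nothing more can be done
done
```

The pattern is in the pocket, the mould is closed over it and pressed, and I handed the job in at 38.3 s with the arm still holding and pressing the upper half.

**What I did:** I laid the pattern flat in its pocket and let go. I then lowered the upper half over both dowels with no contact force until the halves met, white mark above white mark.

**Last checks:**
- **Force:** the push was 20.0 N; with about 4.7 N of weight, that is roughly 25 N between the halves. The load centre was within 2 mm of the middle in x.
- **Closure:** the seating height held steady at 64.8 mm, and the scene view shows no gap on the two visible sides.
- **Bystanders:** the ink bottles, tape roll and paint tube look unmoved in the last top picture.

**What disagreed or went off plan:**
- **Camera offset:** the two cameras differ by about 2 mm. The pattern sits about 2.2 mm toward -x in the pocket, inside the 3 mm play. I used that offset to align the upper half.
- **Brief tilt:** while pressed, I misread the moment and rocked the tool to 1.35°. This lifted the upper half's -x edge slightly, at about 20 N. I brought it back, and the seating height and load centre returned to normal.
- **Sideways pull:** about 6 N in x remains on the tool.

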